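# Fit the bleed block and hold it home

## Robot

A 7-joint arm with a two-finger parallel gripper is mounted at the origin on a cart in front of the work surface, level with it; the furniture and walls round the work are solid. World frame = base frame: x ahead of the robot, y to its left, z up, the work surface at z = 0. Lengths are in m, angles in rad, forces in N, time in s.
With the tool pointing down it reaches from about 0.35 to 0.9 m from the base axis. Payload 7.2 kg.
Tool frame: the origin (TCP) lies at the very end of the fingers, on their centre line; the grasp point (between the pads) lies 19 mm behind it; z points along the fingers, y is the line along which they close (so a half turn about z gives the same grasp; the last joint's range is limited). The gripper opens to 85 mm and grips with 20 to 120 N. Pads are 22 mm wide; open, the fingers measure 114 mm over their backs; the gripper's body (76 mm by 85 mm) begins 54 mm behind the grasp point. The pads swing forward as they close: fully open they stand 13 mm farther back than shut.
Start: joints at [1.155, 0.411, -0.013, 1.596, 0.006, 1.134, -0.082], TCP at [0.213, -0.588, 0.194] pointing down, gripper open.
Joint ranges: [-2.95, 2.95], [-0.29, 1.99], [-1.47, 1.44], [0.14, 2.54], [-1.03, 4.17], [0.13, 1.85], [-2.86, 2.86]. Speed limits (rad/s): [2.39, 2.39, 3.01, 3.01, 3.14, 3.14, 3.14].

## Interface

Orientations are given as [roll, pitch, yaw] about the fixed x, y, z axes, in that order (R = Rz(yaw) Ry(pitch) Rx(roll)).
In Python, from cell import manip, kinematics, read_camera, calibration gives the robot as it stands. Calls block until the motion is done:
- manip.movep(position, orientation): joint-space move of the TCP to a pose.
- manip.move_straight(position, rate=0.15, ori=None, f_stop=None): straight line of the TCP; ori=None keeps the orientation; rate is the mean speed in m/s. With f_stop (N) it stops when the force on the tool has changed by that much, and returns True; else False.
- manip.set_joints(angles): joint-space move.
- manip.move_gripper(opening, newtons=None): opening from 0.0 (shut) to 1.0 (fully open); newtons is the grip in N (None keeps the last); returns when the fingers have stopped.
- manip.wait(seconds).
- kinematics.solve_ik(position, orientation): joint angles nearest the present ones, or None.
- read_camera(name): name is "side" or "top" or "wrist"; returns the picture (480x640x3 uint8, blue, green, red); there is no depth.
- calibration(name): a dict with "K" (3x3 intrinsics, pixels), "k1" (the pictures are not rectified: a ray, as slopes to the right and down, at radius r is drawn at 1 + k1 r^2 times it, then the intrinsics apply), "view" (4x4, takes a point from world to camera coordinates); the wrist camera has in their place "tool_from_camera" (4x4, takes a point from camera to tool coordinates, whose origin is the TCP and whose axes are the flange's). Camera axes: x right, y up, looking along -z (the intrinsics and any distortion apply to the point x, -y, -z); pixel columns grow to the right and rows downward; lengths in m; the calibration is good to about 2 mm. A picture is of the moment at which its call begins: read the wrist's pose just before it. calibration takes no time and is no camera call.
A pose or a line that the arm cannot do raises manip.Unreachable and nothing moves.
- manip.finish_job(): hands the job in; it is judged then, once.
Readings, each from a call of its own:
- manip.read_time(): time.
- manip.read_q(): joint angles.
- manip.read_joint_velocities(): joint speeds.
- manip.read_joint_torque(): joint torques, N m.
- manip.read_tool_pos(): TCP position.
- manip.read_tcp_rot(): TCP orientation.
- manip.read_force(): force on the tool from outside, world axes, zero at the start.
- manip.read_ft_torque(): the same for the moment, N m.
- manip.read_finger_gap(): opening from 0.0 (shut) to 1.0 (fully open).
- manip.read_gripper_force(): force on a finger pad.
Only numpy, scipy, OpenCV 4.12 (cv2) and the standard library are available. Lean on these libraries where they do the work, as an engineer would, in place of code of your own. Each camera call takes 0.05 s, during which the arm holds its last target. There are 200 camera calls.

## Task

Pull open the top drawer of the small blue drawer unit by its handle and take out the yellow bleed block. Slide it, tapered nose first, down between the pistons of the one brake caliper whose piston gap is wide enough to take the nose, centred on the pistons, so that it pushes them back and its shoulders lie flush on the caliper; keep it off the other caliper, whose pistons are seized nearly shut, and do not knock over the bottle of brake fluid. Finish while still holding the block pressed down firmly on the caliper: do not let go.

Things in the scene. Friction and masses are not known exactly. Their poses are not given: they have to be found in the camera images.
- unit: small blue steel drawer unit with two drawers, 240 (x, depth) x 250 (y, width) x 165 mm high (173 mm at the raised rim at its sides and back), fixed on the bench. Origin: centre of its underside; its front faces its own -x; turned up to about 0.15 rad. A grease jar and a tape measure stand on the back half of its top
- unit_drawer0 (a joint): top drawer: 0 shut, grows as it is pulled out along the unit's own -x, to 0.165 m; slides with little friction (about 1 N) and stays where it is left
- unit_drawer0_handle (a point): middle of the top drawer's dark steel bar handle: a round bar 11 mm thick and 120 mm long, along the unit's y, level, 141 mm above the bench and 24 mm below the unit's top, its axis 35 mm in front of the drawer front (about 30 mm clear behind it). Moves with the drawer
- bleed_block: loose yellow plastic block, 40 g, 36 (x) x 24 (y) x 51 mm (z). Origin: centre of its tip, underneath; z up. From the tip up: nose 26 mm long (x), tapering from 5 mm thick (y) to 14 mm at 8 mm up; blade 14 mm thick; shoulders 36 x 24 mm from 24 to 30 mm up; grip tab 30 (x) x 12 mm (y) from there to 51 mm. Half a turn about z makes no difference
- pocket (a point): mouth of the black foam's pocket in the top drawer where the block starts: upright, blade in the pocket (24.5 mm deep, 1 mm play all round), shoulders on the foam, turned as the unit. 24 mm above the block's origin; moves with the drawer. Across y about 75 mm is free on either side above the foam; the drawer front (top 34 mm above the foam) is 47 mm ahead
- caliper_a: disc brake caliper A: black, pads out, 95 x 61 mm with its fittings, bolted on a grey bench stand (base 100 x 80 mm). Origin: middle of its slot, level with its flat top faces, 84 mm above the bench (its highest part). z up, x along the slot, y across. Slot 16 mm wide, 28 mm deep, open above and at both ends. A and B look alike but for the pistons, stand in either place, turned up to 0.35 rad
- caliper_b: disc brake caliper B: black, pads out, 95 x 61 mm with its fittings, bolted on a grey bench stand (base 100 x 80 mm). Origin: middle of its slot, level with its flat top faces, 84 mm above the bench (its highest part). z up, x along the slot, y across. Slot 16 mm wide, 28 mm deep, open above and at both ends. A and B look alike but for the pistons, stand in either place, turned up to 0.35 rad
- piston_mid_a (a point): point midway between caliper A's two pistons, 16 mm below the caliper's origin. A silver piston (18 mm diameter, rim chamfered 1.5 mm) stands out of each slot wall there; the gap between their faces is 16 mm less both stand-outs
- piston_mid_b (a point): point midway between caliper B's two pistons, 16 mm below the caliper's origin. A silver piston (18 mm diameter, rim chamfered 1.5 mm) stands out of each slot wall there; the gap between their faces is 16 mm less both stand-outs
- piston_a_left (a joint): piston in the +y slot wall of caliper A: how far it stands out into the slot, 0 (flush with the wall) to 0.007 m. If it still moves it slides back under about 4 N and stays where pushed; one that stands out over 5 mm is seized and cannot be pushed back
- piston_a_right (a joint): piston in the -y slot wall of caliper A: how far it stands out into the slot, 0 (flush with the wall) to 0.007 m. If it still moves it slides back under about 4 N and stays where pushed; one that stands out over 5 mm is seized and cannot be pushed back
- piston_b_left (a joint): piston in the +y slot wall of caliper B: how far it stands out into the slot, 0 (flush with the wall) to 0.007 m. If it still moves it slides back under about 4 N and stays where pushed; one that stands out over 5 mm is seized and cannot be pushed back
- piston_b_right (a joint): piston in the -y slot wall of caliper B: how far it stands out into the slot, 0 (flush with the wall) to 0.007 m. If it still moves it slides back under about 4 N and stays where pushed; one that stands out over 5 mm is seized and cannot be pushed back
- fluid_bottle: loose white bottle of brake fluid with a red cap, 60 mm diameter, 151 mm high, behind the calipers. Origin: centre of its underside; z up
Things that resemble listed ones, but are neither listed nor needed, are in the scene too. Leave any purple look-alike of the part that bears caliper_a alone.

How it is judged:
By the outcome, as a careful person would: the job done as asked, in the order asked, and still so for the second after the job is handed in, while the arm keeps its last pose, push and grip.
It also fails if it takes over 51 s, if anything falls off the work surface, if the arm or the gripper's body presses on something with over 40 N, if the wrist force passes 120 N, or if a joint passes its speed limit or range.

## Working session

There is one attempt and no reset: what is moved stays moved. The work goes in short steps, each a Python script; the robot and the scene stay as the last script left them, time stands still between calls to the robot, and variables do not carry over. Pictures are saved under pics/ and viewed, at most 10 in all, crops included, and the job is handed in when it is done.

```bash
ls; mkdir -p pics; cat > h.py <<'E'
import numpy as np, cv2
from cell import manip, kinematics, read_camera, calibration
from scipy.spatial.transform import Rotation as R
def camT(name):
    c=calibration(name)
    if name!='wrist': V=np.array(c['view']); return c,np.linalg.inv(V)
    T=np.eye(4); T[:3,:3]=R.from_euler('xyz',manip.read_tcp_rot()).as_matrix(); T[:3,3]=manip.read_tool_pos()
    return c,T@np.array(c['tool_from_camera'])
def ray(cT,u,v):
    c,T=cT; K=np.array(c['K']); d=np.array([(u-K[0,2])/K[0,0],(v-K[1,2])/K[1,1]])
    p=d.copy()
    for _ in range(20): p=d/(1+c['k1']*(p@p))
    w=T[:3,:3]@np.array([p[0],-p[1],-1.]); return T[:3,3],w/np.linalg.norm(w)
def onz(cT,u,v,z):
    o,d=ray(cT,u,v); return o+d*(z-o[2])/d[2]
def tri(*obs):
    A=np.zeros((3,3));b=np.zeros(3);rs=[ray(*x) for x in obs]
    for o,d in rs: P=np.eye(3)-np.outer(d,d);A+=P;b+=P@o
    x=np.linalg.solve(A,b); return x,[np.linalg.norm((np.eye(3)-np.outer(d,d))@(x-o)) for o,d in rs]
def proj(cT,X):
    c,T=cT;K=np.array(c['K']);x=np.linalg.inv(T)@np.append(X,1);p=np.array([x[0],-x[1]])/-x[2]
    p=p*(1+c['k1']*(p@p)); return K[:2,:2]@p+K[:2,2]
E
python3 - <<'E'
from h import *
for n in ['side','top','wrist']:
    cv2.imwrite(f'pics/{n}0.png',read_camera(n)); c,T=camT(n); print(n,np.round(T,3).tolist(),c['K'],c['k1'])
print(manip.read_time(),manip.read_tcp_rot())
E
```

```text
pics
side [[-0.977, 0.118, -0.176, 0.331], [-0.212, -0.518, 0.829, 1.131], [0.006, 0.848, 0.531, 0.779], [0.0, 0.0, 0.0, 1.0]] [[474.94595014   0.         316.61545365]
 [  0.         474.94595014 240.79278004]
 [  0.           0.           1.        ]] 0.02021206123592231
top [[-0.03, 0.974, -0.225, 0.268], [-1.0, -0.03, 0.006, 0.066], [-0.001, 0.225, 0.974, 1.506], [0.0, 0.0, 0.0, 1.0]] [[600.21214451   0.         318.04078181]
 [  0.         600.21214451 240.31231999]
 [  0.           0.           1.        ]] -0.1675446714972552
wrist [[0.341, 0.893, 0.295, 0.289], [-0.94, 0.324, 0.105, -0.56], [-0.002, -0.314, 0.95, 0.373], [0.0, 0.0, 0.0, 1.0]] [[382.17848727   0.         313.69504715]
 [  0.         382.17848727 228.59965686]
 [  0.           0.           1.        ]] 0.020128586934178204
0.15 [-3.14034371e+00  9.76412074e-05  3.47848262e-01]
```

View pics/top0.png

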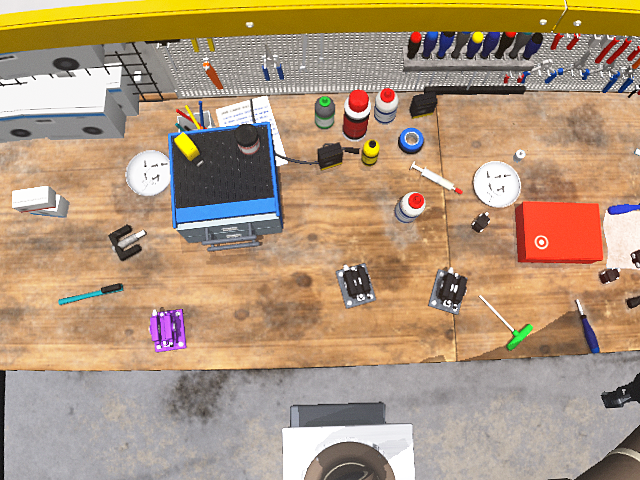

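View pics/side0.png

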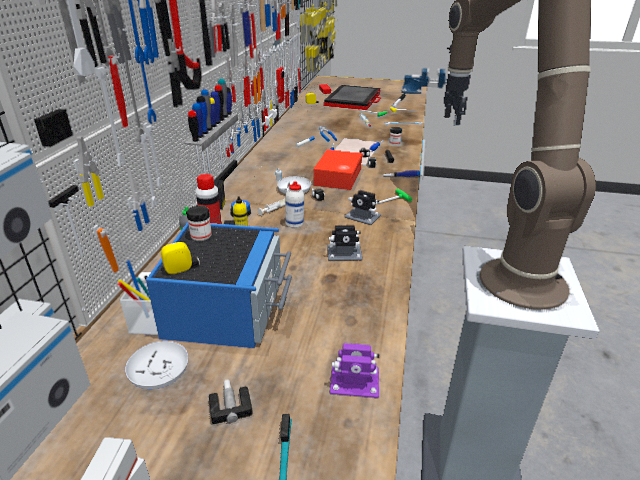

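Top view: the unit is at (225,185) with its handles near (233,243). The black calipers are at (356,284) and (450,290), and the bottle is at (410,206). The purple look-alike at (168,330) is to be left alone. The side view agrees. I'll get rough positions, then look from close by.

```bash
python3 - <<'E'
from h import *
t=camT('top'); s=camT('side')
for n,a,z in [('calL',(356,284),.084),('calR',(451,289),.084),('handle',(233,243),.141),('bottlecap',(413,202),.151),('unit left front',(172,212),.173),('unit right front',(281,203),.173)]:
    print(n,np.round(onz(t,*a,z),3))
print('tri calL',tri((t,356,284),(s,345,237)),'calR',tri((t,451,289),(s,363,205)))
c=(onz(t,356,284,.084)+onz(t,451,289,.084))/2
img=read_camera('top')
h=cv2.cvtColor(img,cv2.COLOR_BGR2HSV)
m=cv2.inRange(h,(98,120,60),(118,255,255)); m[:, :150]=0; m[:,300:]=0; m[:110]=0;m[260:]=0
ys,xs=np.nonzero(m); print(xs.min(),xs.max(),ys.min(),ys.max())
for cand in [(c[0]-.06,c[1],.30),(c[0]-.08,c[1],.26)]:
  for yaw in [0,np.pi/2,-np.pi/2]:
    print(cand,yaw,kinematics.solve_ik(list(cand),[np.pi,0,yaw]))
print(np.round(calibration('wrist')['tool_from_camera'],3).tolist())
cv2.imwrite('pics/crop1.png',cv2.resize(img[110:320,150:480],None,fx=2.4,fy=2.4,interpolation=cv2.INTER_CUBIC))
E
```

```text
calL [ 0.487 -0.031  0.084]
calR [ 0.467 -0.26   0.084]
handle [0.583 0.257 0.141]
bottlecap [ 0.668 -0.17   0.151]
unit left front [0.655 0.396 0.173]
unit right front [0.668 0.141 0.173]
tri calL (array([ 0.49290536, -0.03221053,  0.05859454]), [np.float64(0.00211730052924358), np.float64(0.0021173005292435755)]) calR (array([ 0.47263391, -0.2685204 ,  0.04466004]), [np.float64(0.0002748718146693379), np.float64(0.0002748718146693085)])
168 295 110 227
(np.float64(0.416862785120603), np.float64(-0.14503687514835742), 0.3) 0 [ 0.55479945  0.02856106 -0.33481769  1.83351498  0.00979193  1.28111494
 -1.35348511]
(np.float64(0.416862785120603), np.float64(-0.14503687514835742), 0.3) 1.5707963267948966 [ 0.75818011  0.04264403 -0.54426854  1.82289512  0.02302781  1.28228171
  0.20776125]
(np.float64(0.416862785120603), np.float64(-0.14503687514835742), 0.3) -1.5707963267948966 None
(np.float64(0.39686278512060297), np.float64(-0.14503687514835742), 0.26) 0 [ 0.56750281  0.01910442 -0.33345233  1.93653994  0.00674323  1.18700826
 -1.33921434]
(np.float64(0.39686278512060297), np.float64(-0.14503687514835742), 0.26) 1.5707963267948966 [ 0.77641211  0.03271329 -0.54558684  1.92574717  0.01829828  1.18793675
  0.2242262 ]
(np.float64(0.39686278512060297), np.float64(-0.14503687514835742), 0.26) -1.5707963267948966 None
[[-0.0, 0.95, 0.314, 0.081], [1.0, -0.0, 0.001, 0.0], [0.001, 0.314, -0.95, -0.18], [0.0, 0.0, 0.0, 1.0]]
```

View pics/crop1.png

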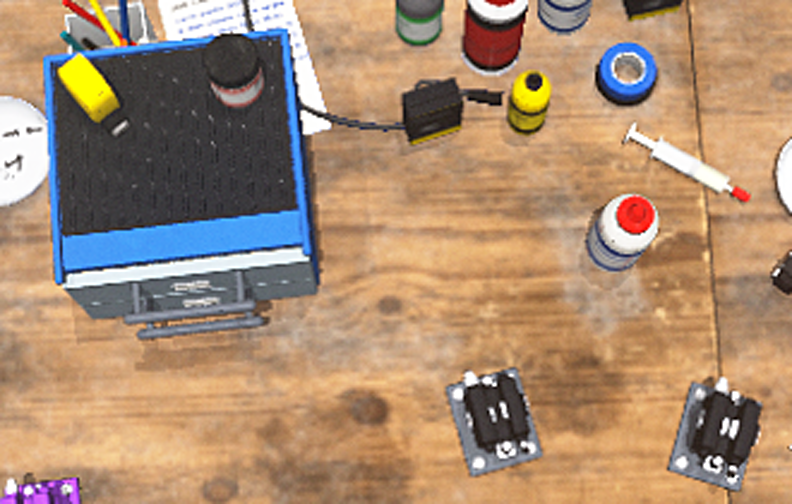

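The crop shows the unit turned slightly, with its handles at about (197,315) and (197,328) in the crop. The two black calipers are at (493,415) and (722,430), their slots roughly along world x. The pistons are too small to judge here, so I'll look straight down into each with the wrist camera.

```bash
python3 - <<'E'
from h import *
out=[]
for n,(x,y) in {'R':(.467,-.26),'L':(.487,-.031)}.items():
    manip.movep([x-.075,y,.15],[np.pi,0,0])
    np.save(f'T{n}.npy',camT('wrist')[1]); im=read_camera('wrist'); cv2.imwrite(f'pics/w{n}.png',im)
    u,v=proj(camT('wrist'),[x,y,.084]); print(n,u,v,manip.read_time())
    u,v=int(u),int(v); v0=max(0,v-100);u0=max(0,u-100)
    out.append(cv2.resize(im[v0:v0+200,u0:u0+200],(400,400),interpolation=cv2.INTER_CUBIC)); print(u0,v0)
cv2.imwrite('pics/cal.png',np.hstack(out))
E
```

```text
R 311.96499047669397 112.14277758458512 1.65
211 12
L 311.019343750653 112.75195896390335 2.6167
211 12
```

View pics/cal.png

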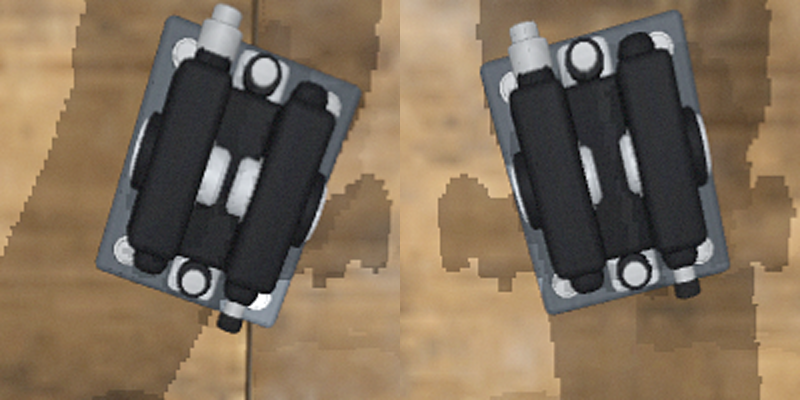

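The right caliper (crop (230,180)) has its pistons nearly touching, so it is seized. The left caliper (crop (610,165), world y≈-0.03) has a wide gap, so it is the target. I'll take a second wrist view for height, then go and look at the unit.

```bash
python3 - <<'E'
from h import *
x,y=.487,-.031
manip.movep([x-.045,y+.05,.15],[np.pi,0,0])
cT=camT('wrist');np.save('TL2.npy',cT[1]); im2=read_camera('wrist'); cv2.imwrite('pics/wL2.png',im2)
u,v=map(int,proj(cT,[x,y,.084])); a=(u-65,v-70); print('off2',a)
im=cv2.imread('pics/wL.png')
f=lambda i,a:cv2.resize(i[a[1]:a[1]+140,a[0]:a[0]+130],None,fx=3,fy=3,interpolation=cv2.INTER_CUBIC)
cv2.imwrite('pics/cal2.png',np.hstack([f(im,(246,35)),f(im2,a)]))
# unit look: handle approx (.583,.257,.141)
manip.movep([.53,.24,.28],[np.pi,0,np.arctan2(-0.0,1)])
cT=camT('wrist');np.save('TU1.npy',cT[1]); i=read_camera('wrist'); cv2.imwrite('pics/wU1.png',i)
manip.movep([.53,.24,.22],[np.pi,0,0])
cT=camT('wrist');np.save('TU2.npy',cT[1]); j=read_camera('wrist'); cv2.imwrite('pics/wU2.png',j)
print(manip.read_time())
cv2.imwrite('pics/U.png',np.vstack([cv2.resize(k,(400,300)) for k in (i,j)]))
E
```

```text
off2 (327, 92)
4.5083
```

View pics/cal2.png

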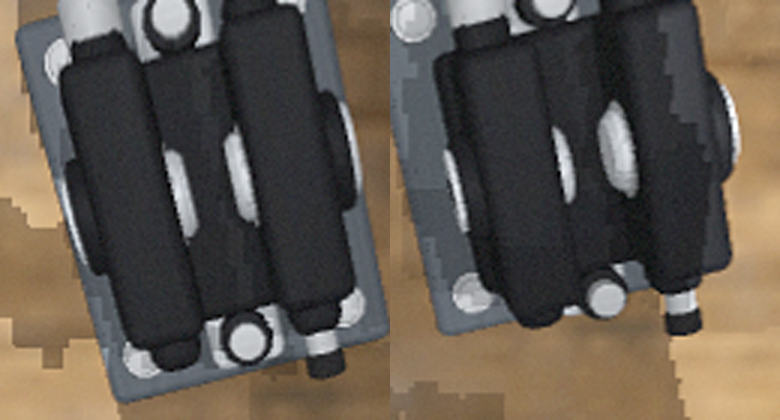

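View pics/U.png

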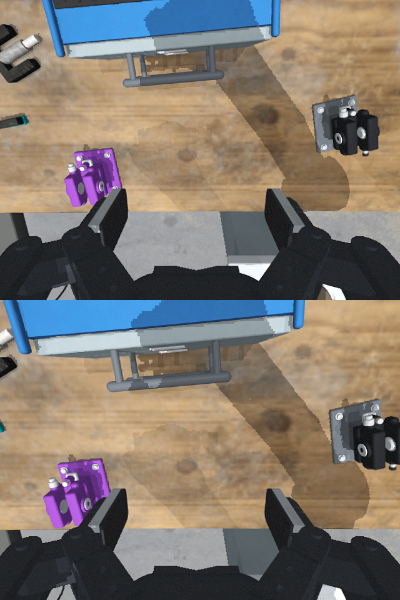

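Unit views: the upper handle bar runs from (200,133) to (354,120) in full-resolution view 1, and from (173,139) to (366,123) in view 2. Caliper crop: the slot's inner edges run from (137,50) to (200,305) and from (218,40) to (283,300), with silver pistons at (182,190) and (240,178). I'll compute the poses from these.

```bash
python3 - <<'E'
from h import *
c=calibration('wrist'); L=lambda n:(c,np.load(f'T{n}.npy'))
# handle: lowest grey run per column
fits={}
for n,(x0,x1) in {'U1':(215,345),'U2':(190,355)}.items():
    im=cv2.imread(f'pics/w{n}.png'); h=cv2.cvtColor(im,cv2.COLOR_BGR2HSV)
    m=((h[...,1]<70)&(h[...,2]<150)).astype(np.uint8)
    P=[]
    for x in range(x0,x1,3):
        r=np.nonzero(m[90:160,x])[0]
        if len(r)==0: continue
        b=r[-1]; t=b
        while t-1 in r: t-=1
        P.append((x,90+b,b-t+1))
    P=np.array(P); w=np.median(P[:,2]); 
    bot=np.polyfit(P[:,0],P[:,1],1); 
    for _ in range(3):
        k=abs(np.polyval(bot,P[:,0])-P[:,1])<1.5; bot=np.polyfit(P[k,0],P[k,1],1)
    kk=k&(P[:,2]<w+2)&(P[:,2]>w-3); wid=np.median(P[kk,2]); print(n,bot,'width',wid,k.sum(),len(P))
    bot[1]-=(wid-1)/2; fits[n]=bot
    # ends: low-sat extent along the line
    xs=np.arange(140,400); on=[m[int(round(np.polyval(bot,x))),x] for x in xs]; o=xs[np.nonzero(on)[0]]; print('ext',o.min(),o.max())
for a,b in [((200,),(173,)),((354,),(366,))]:
    print(tri((L('U1'),a[0],np.polyval(fits['U1'],a[0])),(L('U2'),b[0],np.polyval(fits['U2'],b[0]))))
    print(onz(L('U1'),a[0],np.polyval(fits['U1'],a[0]),.141),onz(L('U2'),b[0],np.polyval(fits['U2'],b[0]),.141))
# caliper
f=lambda x,y:(246+x/3,35+y/3)
e=[onz(L('L'),*f(*p),.084) for p in [(137,50),(200,305),(218,40),(283,300)]]
for i in (0,2):
    d=e[i]-e[i+1]; print('edge yaw',np.arctan2(d[1],d[0]))
m=(e[0]+e[1])/2;n_=(e[2]+e[3])/2;d=e[0]-e[1]+e[2]-e[3];d/=np.linalg.norm(d);print('mid',(m+n_)/2,'width',abs(np.cross(d,m-n_)[2]),'yaw',np.arctan2(d[1],d[0]))
g=lambda x,y:(327+(x-390)/3,92+y/3)
for a,b in [((65,70),(437,65)),((243,178),(618,150)),((245,338),(605,298)),((325,360),(684,322)),((182,195),(566,165))]:
    print('tri',tri((L('L'),*f(*a)),(L('L2'),*g(*b))))
E
```

```text
U1 [-8.85945507e-02  1.57077327e+02] width 17.0 43 44
ext 196 399
U2 [-8.80167305e-02  1.62304363e+02] width 21.0 54 55
ext 170 399
(array([0.59003177, 0.32364545, 0.16052875]), [np.float64(9.980677250955616e-05), np.float64(9.980677250953175e-05)])
[0.58854234 0.32923627 0.141     ] [0.58842191 0.33064611 0.141     ]
(array([0.60038204, 0.2088263 , 0.17390178]), [np.float64(0.00020448950812818173), np.float64(0.0002044895081281016)])
[0.59891186 0.2055196  0.141     ] [0.59906254 0.20442494 0.141     ]
edge yaw 0.2463458056653952
edge yaw 0.2715983032413189
mid [ 0.49761528 -0.03379536  0.084     ] width 0.016352021189331475 yaw 0.2591126966207235
tri (array([ 0.51802062, -0.00157918,  0.06183905]), [np.float64(0.00213221790540775), np.float64(0.00213221790540799)])
tri (array([ 0.49805216, -0.04095004,  0.06659947]), [np.float64(8.933557703312751e-05), np.float64(8.93355770330369e-05)])
tri (array([ 0.46326773, -0.04177522,  0.06127897]), [np.float64(0.0001871542583136423), np.float64(0.00018715425831350904)])
tri (array([ 0.4586797 , -0.05977996,  0.06593862]), [np.float64(0.0003564223485800664), np.float64(0.00035642234858000585)])
tri (array([ 0.49502295, -0.0281062 ,  0.0729117 ]), [np.float64(0.0006013099365022516), np.float64(0.0006013099365021591)])
```

The handle centre is about (0.594, 0.267), the bar is about 122 mm long against 120 given, and the unit's yaw is about 0.084. The target slot is at (0.498, -0.034), 16.4 mm wide against 16, yaw about 0.26. The triangulated heights fit within the noise. Next I'll pull the drawer.

```bash
python3 - <<'E'
from h import *
yaw=.084; hc=np.array([.593,.267]); ux=np.array([np.cos(yaw),np.sin(yaw)])
sol=[(abs(q[6]),s) for s in (1,-1) if (q:=kinematics.solve_ik([*hc,.125],[np.pi,0,yaw+s*np.pi/2])) is not None]; print(sol)
o=[np.pi,0,yaw+min(sol)[1]*np.pi/2]
manip.movep([*hc,.22],o); manip.move_gripper(.27,20)
hit=manip.move_straight([*hc,.125],rate=.1,f_stop=8); print('hit',hit,manip.read_tool_pos(),manip.read_force())
if not hit:
    manip.move_gripper(0,20); print('gap',manip.read_finger_gap(),manip.read_gripper_force(),manip.read_force())
    if manip.read_finger_gap()>.06:
        print('pull stop',manip.move_straight([*(hc-ux*.16),.125],rate=.12,f_stop=25),manip.read_tool_pos(),manip.read_force())
print(manip.read_time())
E
```

```text
[(np.float64(0.7806232780836011), 1), (np.float64(2.1127207645996853), -1)]
hit False [0.59338842 0.26738633 0.12576294] [-0.19092351  0.31550343 -0.1007169 ]
gap -0.004210152796109901 0.0 [-0.77180027 -0.48580856  0.40893171]
7.9333
```

```bash
python3 - <<'E'
from h import *
cT=camT('wrist');np.save('TH.npy',cT[1]); im=read_camera('wrist'); s=read_camera('side')
cv2.imwrite('pics/wH.png',im)
cv2.imwrite('pics/H.png',np.hstack([cv2.resize(im,(480,360)),cv2.resize(s[200:360,140:300],(320,320))[:, :].copy() if False else cv2.copyMakeBorder(cv2.resize(s[190:350,150:300],(320,341)),0,19,0,0,0)]))
E
```

```text
(no output)
```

View pics/H.png

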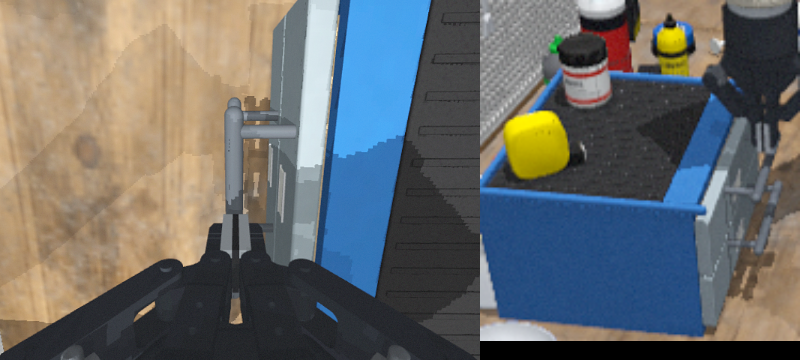

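The bar sits in line with the shut fingers (wrist crop (235,110) to (235,215)), yet it isn't between them. So it must be lower than the tips, and I'll triangulate its height.

```bash
python3 - <<'E'
from h import *
c=calibration('wrist'); L=lambda n:(c,np.load(f'T{n}.npy'))
H=L('H'); tcp=H[1]@np.linalg.inv(np.array(c['tool_from_camera'])); print('tcp',tcp[:3,3],proj(H,tcp[:3,3]))
for r in (133,140): print('H/U1',tri((H,313,r),(L('U1'),196,139.7)),'H/U2',tri((H,313,r),(L('U2'),170,147.3)))
for z in (.10,.12,.141): print(z,proj(H,[.588,.328,z]),proj(camT('side'),[.588,.328,z]),proj(camT('side'),[.598,.207,z]),proj(H,[.593,.267,z]))
s=cv2.imread('pics/side0.png'); w=cv2.imread('pics/wH.png')
cv2.imwrite('pics/sz.png',np.hstack([cv2.resize(s[240:330,220:310],(450,450),interpolation=cv2.INTER_CUBIC),w[100:400,230:420].repeat(1,0)[:300] if 0 else cv2.resize(w[100:400,230:463],(350,450))]))
E
```

```text
tcp [0.59314454 0.26701436 0.12527351] [313.04110818 268.42296594]
H/U1 (array([0.58460991, 0.33453035, 0.13870042]), [np.float64(0.002926186141578964), np.float64(0.002926186141579021)]) H/U2 (array([0.58457127, 0.33458767, 0.13986799]), [np.float64(0.0029646155236517867), np.float64(0.002964615523651988)])
H/U1 (array([0.58502511, 0.33236572, 0.14565742]), [np.float64(0.002689027036114466), np.float64(0.0026890270361145997)]) H/U2 (array([0.58500129, 0.33234548, 0.14573606]), [np.float64(0.0027183864872432446), np.float64(0.00271838648724314)])
0.1 [312.94922264 141.67611232] [279.05068792 298.25718065] [288.74781227 267.42903246] [312.80723242 250.30816607]
0.12 [312.92217534 145.80105238] [278.73271802 291.23822569] [288.54469613 260.74922638] [312.76913761 264.28844473]
0.141 [312.88694712 151.17225327] [278.39160342 283.71705075] [288.32715804 253.60348225] [312.72044879 282.13283313]
```

View pics/sz.png

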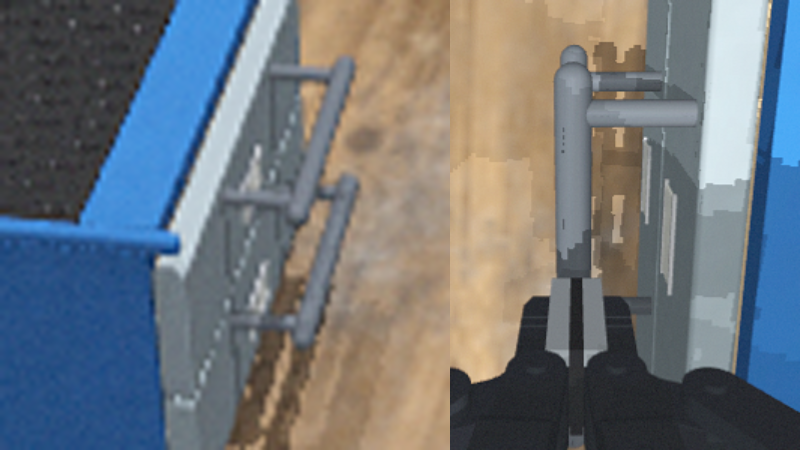

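The side view ends (288.6,253) and (279.6,282) match a bar at z=0.141. So the bar height is right, and the fingertips seem to sit higher than the TCP reading says. A gentle touch on the bar with shut fingers will settle it.

```bash
python3 - <<'E'
from h import *
p=np.array(manip.read_tool_pos()); print(manip.read_finger_gap(),p,manip.read_force())
print(manip.move_straight([.593,.267,.090],rate=.04,f_stop=5),manip.read_tool_pos(),manip.read_force(),manip.read_time())
cT=camT('wrist');np.save('TH2.npy',cT[1]);cv2.imwrite('pics/wH2.png',read_camera('wrist'));cv2.imwrite('pics/sH2.png',read_camera('side'))
s=cv2.imread('pics/sH2.png'); w=cv2.imread('pics/wH2.png')
cv2.imwrite('pics/sz2.png',np.hstack([cv2.resize(s[170:330,220:320],(280,448),interpolation=cv2.INTER_CUBIC),cv2.resize(w[100:448,150:480],(425,448))]))
E
```

```text
0.0002127814677149384 [0.59305752 0.26698979 0.12512591] [ 0.00045412  0.16545158 -0.19544631]
True [0.5931217  0.26708593 0.10954005] [-1.56168713 -2.09325485  7.56417189] 8.55
```

View pics/sz2.png

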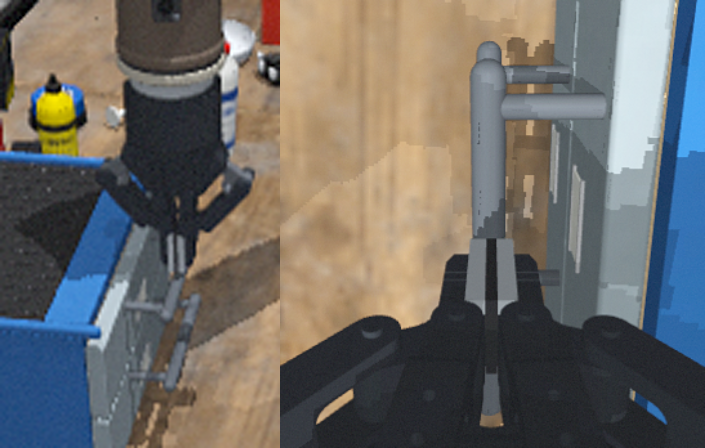

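Contact came at a reported z of 0.1095 on the bar's top at 0.1465. The real fingertips are therefore 37 mm short of the reported TCP, and I'll apply that offset from here on. Retrying the grasp.

```bash
echo 'OFF=.037  # real tip z = reported TCP z + OFF (tool down)' >> h.py; python3 - <<'E'
from h import *
yaw=.084; hc=np.array([.593,.267]); ux=np.array([np.cos(yaw),np.sin(yaw)])
manip.move_straight([*hc,.162-OFF],rate=.1); manip.move_gripper(.27,20)
hit=manip.move_straight([*hc,.122-OFF],rate=.08,f_stop=8); print('hit',hit,manip.read_tool_pos(),manip.read_force())
if not hit:
    manip.move_gripper(0,20); g=manip.read_finger_gap(); print('gap',g,manip.read_gripper_force(),manip.read_force())
    if g>.06:
        print('pull stop',manip.move_straight([*(hc-ux*.16),.122-OFF],rate=.12,f_stop=25),manip.read_tool_pos(),manip.read_force(),manip.read_finger_gap())
print(manip.read_time())
E
```

```text
hit False [0.59294262 0.26718925 0.08484272] [-0.01775752 -0.79578363  0.18390773]
gap 0.11684746627406106 20.781569480895996 [-4.87622926 -0.48714457  3.0795109 ]
pull stop False [0.43416144 0.25373216 0.0853153 ] [-1.31775984 -0.72594779  7.12243861] 0.1201831408386866
11.6917
```

Gripped (10 mm gap on the bar) and pulled 0.16 m. I'll let go, rise and look at the block from two places.

```bash
python3 - <<'E'
from h import *
yaw=.084; p=np.array(manip.read_tool_pos())
manip.move_gripper(.27,20); manip.move_straight([p[0],p[1],.18-OFF],rate=.15); manip.move_gripper(1.0)
ims=[]
for n,(x,y) in {'B1':(.49,.235),'B2':(.47,.285)}.items():
    manip.movep([x,y,.19],[np.pi,0,yaw]); cT=camT('wrist'); np.save(f'T{n}.npy',cT[1]); im=read_camera('wrist'); cv2.imwrite(f'pics/w{n}.png',im); ims.append(im)
    h=cv2.cvtColor(im,cv2.COLOR_BGR2HSV); m=cv2.inRange(h,(20,120,80),(34,255,255)); k,l,st,ce=cv2.connectedComponentsWithStats(m)
    for i in range(1,k):
        if st[i,4]>100: print(n,st[i],ce[i],onz(cT,*ce[i],.15))
print(manip.read_time())
cv2.imwrite('pics/B.png',np.hstack([cv2.resize(i,(400,300)) for i in ims]))
E
```

```text
B1 [ 258  124   40   60 2265] [278.14790287 152.68432671] [0.54156892 0.26003721 0.15      ]
B2 [ 343   96   42   60 2375] [362.78273684 125.31705263] [0.53971403 0.26589165 0.15      ]
14.7667
```

View pics/B.png

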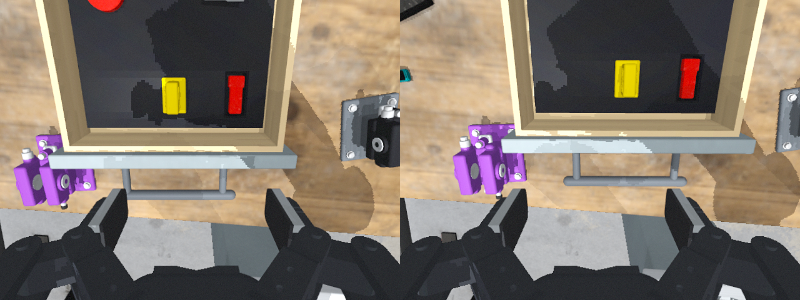

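The yellow block is upright in its foam pocket at (278,152) in view B1 and (363,125) in B2. A red part lies beside it at about (376,152), which I'll leave. I'll triangulate the block.

```bash
python3 - <<'E'
from h import *
c=calibration('wrist'); L=lambda n:(c,np.load(f'T{n}.npy'))
C={};r={}
for n in ('B1','B2'):
    im=cv2.imread(f'pics/w{n}.png'); h=cv2.cvtColor(im,cv2.COLOR_BGR2HSV); m=cv2.inRange(h,(20,120,60),(34,255,255)); 
    k,l,st,ce=cv2.connectedComponentsWithStats(m); i=1+np.argmax(st[1:,4]); P=np.argwhere(l==i)[:,::-1].astype(np.float32)
    b=cv2.boxPoints(cv2.minAreaRect(P)); b=b[np.argsort(b[:,1])]; b=np.vstack([sorted(b[:2].tolist()),sorted(b[2:].tolist())]); C[n]=b; print(n,np.round(b,1).tolist())
    v=h[...,2][l==i]; print('V pct',np.percentile(v,[10,30,50,70,90]))
for j in range(4): print(j,tri((L('B1'),*C['B1'][j]),(L('B2'),*C['B2'][j])))
for n in C:
    w=np.array([onz(L(n),*q,.128) for q in C[n]]); d=w[0]-w[2]+w[1]-w[3]; print('ctr z.128',w.mean(0),'size',np.linalg.norm(w[0]-w[2]),np.linalg.norm(w[0]-w[1]),'yaw',np.arctan2(d[1],d[0]))
f=lambda n:cv2.resize(cv2.imread(f'pics/w{n}.png')[int(C[n][0,1])-20:int(C[n][0,1])+80,int(C[n][0,0])-25:int(C[n][0,0])+75],(400,400),interpolation=cv2.INTER_CUBIC)
cv2.imwrite('pics/Bz.png',np.hstack([f('B1'),f('B2')]))
E
```

```text
B1 [[258.0, 123.0], [297.0, 123.0], [258.0, 183.0], [297.0, 183.0]]
V pct [176. 214. 222. 231. 234.]
B2 [[343.0, 96.0], [384.0, 96.0], [343.0, 156.0], [384.0, 156.0]]
V pct [184. 212. 227. 234. 236.]
0 (array([0.55469614, 0.27636053, 0.11803641]), [np.float64(0.00010779481362525207), np.float64(0.00010779481362507815)])
1 (array([0.556899 , 0.2515852, 0.1209444]), [np.float64(0.00021140432041409323), np.float64(0.0002114043204143497)])
2 (array([0.51946117, 0.27323023, 0.13160355]), [np.float64(0.0002737461294289771), np.float64(0.0002737461294288326)])
3 (array([0.52206002, 0.24863593, 0.13432367]), [np.float64(0.00018478095968530527), np.float64(0.0001847809596853326)])
ctr z.128 [0.53797435 0.26219399 0.128     ] size 0.03701980812659664 0.023739794456280727 yaw 0.05530151446006515
ctr z.128 [0.53791506 0.26256145 0.128     ] size 0.03536199809193387 0.02439666717738648 yaw 0.13027660799001586
```

View pics/Bz.png

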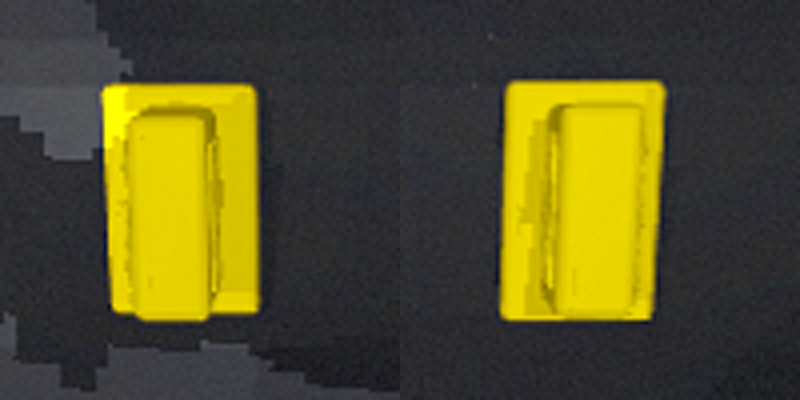

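The block is at (0.538, 0.262), turned as the unit. Its shoulder outline measures 36x24 mm at z≈0.127, which fits the description. I'll refine the piston midpoint numerically, then take the block, using the touch on its shoulders for height.

```bash
python3 - <<'E'
from h import *
c=calibration('wrist'); L=lambda n:(c,np.load(f'T{n}.npy'))
print('tab top',tri((L('B1'),275.7,156.7),(L('B2'),367.9,128.5)))
# pistons, view L
im=cv2.imread('pics/wL.png')
g=cv2.cvtColor(im,cv2.COLOR_BGR2GRAY); m=(g>105).astype(np.uint8); roi=np.zeros_like(m); roi[80:112,295:336]=1; m*=roi
k,l,st,ce=cv2.connectedComponentsWithStats(m); A=np.array([np.cos(.259),np.sin(.259)]);B=np.array([-A[1],A[0]])
for i in range(1,k):
    if st[i,4]>20:
        P=np.array([onz(L('L'),q[1],q[0],.070)[:2] for q in np.argwhere(l==i)]); a=P@A;b=P@B
        print(st[i],'along',a.min(),a.max(),'across',b.min(),b.max(),'mean',P.mean(0))
# slot edges on wL: subpixel not needed; report estimate
s=np.array([.4976,-.0338]); print('slot along/across',s@A,s@B)
xy=[.538,.2624]; o=[np.pi,0,.084]
manip.movep([*xy,.175],o); manip.move_gripper(.22,20)
hit=manip.move_straight([*xy,.105-OFF],rate=.08,f_stop=4); p=np.array(manip.read_tool_pos()); print('hit',hit,p,'tip z',p[2]+OFF,manip.read_force(),manip.read_ft_torque(),manip.read_time())
E
```

```text
tab top (array([0.53802882, 0.26187765, 0.14277476]), [np.float64(0.00014637871176073763), np.float64(0.00014637871176088264)])
[321  80  11  30 171] along 0.46154248875718545 0.4799273036764715 across -0.16824209019688643 -0.16424928400197908 mean [ 0.49831738 -0.039967  ]
[301  85  11  27 149] along 0.46385864901760854 0.4805105961332328 across -0.1551292000710852 -0.15161576180449488 mean [ 0.49568248 -0.02731417]
slot along/across 0.4723466816097513 -0.1601149973370896
hit True [0.5384553  0.26219906 0.08729004] tip z 0.12429004472723915 [0.61237496 0.35433762 6.08390973] [-0.00386426 -0.05810711 -0.04556668] 16.8083
```

The fingertips touched the shoulders at z≈0.124, as expected. The pistons give a midpoint at (0.4967, -0.0339): their 18.4 mm extent along the slot matches, and the gap is about 9 mm. Now I'll grip, lift and carry.

```bash
python3 - <<'E'
from h import *
p=np.array(manip.read_tool_pos())
manip.move_straight([.538,.2622,p[2]+.003],rate=.05); manip.move_gripper(0,60)
print('gap',manip.read_finger_gap(),manip.read_gripper_force(),manip.read_force(),manip.read_tool_pos())
manip.move_straight([.538,.2622,.24],rate=.15)
print('lifted gap',manip.read_finger_gap(),manip.read_force())
manip.movep([.4967,-.0339,.19],[np.pi,0,.259]); print(manip.read_tool_pos(),manip.read_tcp_rot(),manip.read_time())
T=camT('wrist');np.save('TC.npy',T[1]); im=read_camera('wrist'); cv2.imwrite('pics/wC.png',im); cv2.imwrite('pics/sC.png',read_camera('side')); cv2.imwrite('pics/tC.png',read_camera('top'))
h=cv2.cvtColor(im,cv2.COLOR_BGR2HSV); m=cv2.inRange(h,(20,120,60),(34,255,255)); k,l,st,ce=cv2.connectedComponentsWithStats(m)
for i in range(1,k):
    if st[i,4]>40: print('wrist yellow',st[i],ce[i])
for z in (-.031,0,.02): print(proj(T,[.4967,-.0339,manip.read_tool_pos()[2]+OFF+z]))
E
```

```text
gap 0.12233554215415526 59.883829951286316 [ 1.14162234  0.35018558 -0.13365046] [0.5378977  0.26220024 0.09009085]
lifted gap 0.12254851546056772 [-0.55460654  0.53146913 -0.43194597]
[ 0.49719769 -0.03256084  0.19015543] [-3.14098712e+00 -6.87405461e-04  2.60205108e-01] 19.5917
wrist yellow [ 285  247   58  113 4094] [313.80288227 297.09648266]
[316.3488024  275.19805409]
[316.73530109 306.76444232]
[317.07069158 334.11924483]
```

The block is held and centred across (column 314 against 313). I'll check its fore-aft position from the nose's pixels, correct the small settling error, and go down in stages.

```bash
python3 - <<'E'
from h import *
c=calibration('wrist'); T=(c,np.load('TC.npy')); t=T[1]@np.linalg.inv(np.array(c['tool_from_camera'])) 
for nm,x,dz in [('nose tip +x',.013,-.033),('shoulder bot +x',.018,-.009),('shoulder top+x',.018,-.003)]:
    print(nm,[np.round(proj(T,(t@np.array([x,yy,-(OFF+dz),1]))[:3]),1).tolist() for yy in (-.012,-.0025,.0025,.012)])
im=cv2.imread('pics/wC.png'); h=cv2.cvtColor(im,cv2.COLOR_BGR2HSV); m=cv2.inRange(h,(20,120,60),(34,255,255))
for r in range(247,362,6):
    x=np.nonzero(m[r])[0]; print(r,x.min() if len(x) else None,x.max() if len(x) else None,len(x),end=' | ')
print()
o=[np.pi,0,.259]; xy=np.array([.4967,-.0339])
manip.move_straight([*xy,.092],rate=.12,ori=o); manip.wait(.2); print(manip.read_tool_pos(),manip.read_tcp_rot(),manip.read_force(),manip.read_time())
T=camT('wrist');np.save('TD.npy',T[1]);cv2.imwrite('pics/wD.png',read_camera('wrist'))
E
```

```text
nose tip +x [[289.6, 247.9], [308.9, 247.9], [319.1, 247.9], [338.4, 247.9]]
shoulder bot +x [[286.0, 257.2], [308.2, 257.2], [319.9, 257.2], [342.0, 257.2]]
shoulder top+x [[285.0, 262.8], [308.0, 262.8], [320.1, 262.8], [343.0, 262.8]]
247 307 320 8 | 253 299 329 31 | 259 286 341 56 | 265 285 342 58 | 271 285 342 58 | 277 285 342 58 | 283 286 342 57 | 289 298 329 32 | 295 298 330 33 | 301 299 329 31 | 307 300 328 29 | 313 299 328 30 | 319 300 328 29 | 325 300 328 29 | 331 300 328 29 | 337 300 328 29 | 343 300 328 29 | 349 300 328 29 | 355 300 328 29 | 361 None None 0 | 
[ 0.49722175 -0.03393686  0.09269032] [ 3.14103820e+00 -1.26793465e-03  2.58923112e-01] [-0.20853218  0.19700556 -0.52773218] 20.9083
```

The nose and shoulder pixels match prediction within 1 px, so the block's place in the hand is known. Inserting now.

```bash
python3 - <<'E'
from h import *
o=[np.pi,0,.259]
for z,f in ((.075,8),(.066,30),(.046,30)):
    hit=manip.move_straight([.4967,-.0339,z],rate=.03,ori=o,f_stop=f)
    print(z,hit,np.round(manip.read_tool_pos(),4),np.round(manip.read_force(),1),np.round(manip.read_ft_torque(),2),manip.read_finger_gap(),manip.read_time())
    if hit: break
E
```

```text
0.075 False [ 0.4967 -0.0338  0.075 ] [ 0.3  0.8 -0.2] [-0.04  0.01 -0.04] 0.12568974276917133 21.675
0.066 False [ 0.4968 -0.0339  0.0659] [ 0.5  0.3 -0.2] [ 0.05 -0.2  -0.04] 0.12270162150284311 22.125
0.046 True [ 0.4981 -0.0339  0.0555] [-3.4  0.4 11.2] [0.03 0.67 0.  ] 0.12508210980865045 22.6
```

Stopped at the expected seating height (shoulder undersides at about 0.0835 against 0.084). I'll press firmly, then check that it goes no deeper and look at the block numerically.

```bash
python3 - <<'E'
from h import *
o=[np.pi,0,.259]
hit=manip.move_straight([.4967,-.0339,.046],rate=.02,ori=o,f_stop=25); manip.wait(.4)
print(hit,np.round(manip.read_tool_pos(),4),np.round(manip.read_tcp_rot(),4),np.round(manip.read_force(),1),np.round(manip.read_ft_torque(),2),manip.read_finger_gap(),manip.read_gripper_force(),manip.read_time())
T=camT('wrist'); im=read_camera('wrist'); cv2.imwrite('pics/wE.png',im); s=read_camera('side'); cv2.imwrite('pics/sE.png',s); cv2.imwrite('pics/tE.png',read_camera('top'))
np.save('TE.npy',T[1]); h=cv2.cvtColor(im,cv2.COLOR_BGR2HSV); m=cv2.inRange(h,(20,120,60),(34,255,255))
for r in range(245,362,3):
    x=np.nonzero(m[r,200:420])[0]; print(r,(x.min()+200,x.max()+200) if len(x) else None,end=' | ')
h=cv2.cvtColor(s,cv2.COLOR_BGR2HSV); m=cv2.inRange(h,(20,120,60),(34,255,255)); m[:, :300]=0;m[:200]=0;m[260:]=0;m[:,390:]=0
ys,xs=np.nonzero(m); S=camT('side'); print('\nside yellow',xs.min() if len(xs) else 0,xs.max() if len(xs) else 0,ys.min() if len(xs) else 0,ys.max() if len(xs) else 0)
A=np.array([np.cos(.259),np.sin(.259)]);B=np.array([-A[1],A[0]])
for z in (.084,.090):
    print(z,[np.round(proj(S,[*(np.array([.4967,-.0339])+A*i*.018+B*.012),z]),1).tolist() for i in (1,-1)])
E
```

```text
True [ 0.4981 -0.0339  0.0555] [ 3.1397e+00 -2.1000e-03  2.5860e-01] [-2.2 -1.1  7.5] [ 0.03  0.38 -0.  ] 0.12292480549828433 60.757445096969604 23.2333
245 None | 248 (np.int64(306), np.int64(321)) | 251 (np.int64(301), np.int64(326)) | 254 (np.int64(299), np.int64(329)) | 257 (np.int64(289), np.int64(338)) | 260 (np.int64(286), np.int64(342)) | 263 (np.int64(285), np.int64(342)) | 266 (np.int64(285), np.int64(342)) | 269 (np.int64(285), np.int64(342)) | 272 (np.int64(285), np.int64(342)) | 275 (np.int64(285), np.int64(342)) | 278 (np.int64(286), np.int64(342)) | 281 (np.int64(286), np.int64(342)) | 284 (np.int64(286), np.int64(342)) | 287 (np.int64(298), np.int64(329)) | 290 (np.int64(298), np.int64(330)) | 293 (np.int64(298), np.int64(330)) | 296 (np.int64(297), np.int64(330)) | 299 (np.int64(297), np.int64(330)) | 302 (np.int64(299), np.int64(328)) | 305 (np.int64(300), np.int64(328)) | 308 (np.int64(300), np.int64(328)) | 311 (np.int64(300), np.int64(328)) | 314 (np.int64(300), np.int64(328)) | 317 (np.int64(300), np.int64(328)) | 320 (np.int64(300), np.int64(328)) | 323 (np.int64(300), np.int64(328)) | 326 (np.int64(300), np.int64(328)) | 329 (np.int64(300), np.int64(328)) | 332 (np.int64(300), np.int64(328)) | 335 (np.int64(300), np.int64(328)) | 338 (np.int64(300), np.int64(328)) | 341 (np.int64(300), np.int64(328)) | 344 (np.int64(300), np.int64(328)) | 347 (np.int64(300), np.int64(328)) | 350 (np.int64(300), np.int64(328)) | 353 (np.int64(300), np.int64(328)) | 356 (np.int64(300), np.int64(328)) | 359 (np.int64(301), np.int64(326)) | 
side yellow 338 351 220 231
0.084 [[339.0, 231.4], [351.5, 231.2]]
0.09 [[339.0, 229.6], [351.6, 229.4]]
```

The side view shows the shoulders' bottom edge at row 231, matching z=0.084 (231.4), so they are flush. After the stop the press relaxed to 7.5 N and x crept by 1.4 mm. I'll step the target down for a firm steady push and pull x back.

```bash
python3 - <<'E'
from h import *
o=[np.pi,0,.259]
for z in (.0545,.0535,.0525,.0515,.050,.0485,.047):
    manip.move_straight([.4962,-.0339,z],rate=.02,ori=o); manip.wait(.3); F=manip.read_force()
    print(z,np.round(manip.read_tool_pos(),4),np.round(F,1),np.round(manip.read_ft_torque(),2),manip.read_time())
    if F[2]>20: break
E
```

```text
0.0545 [ 0.498  -0.0338  0.0555] [ 1.7 -0.5  7.7] [-0.03 -0.32 -0.02] 23.9333
0.0535 [ 0.4981 -0.0339  0.0554] [-2.4  0.1 18.5] [-0.07  0.52  0.02] 24.4833
0.0525 [ 0.4981 -0.0339  0.0554] [-5.4 -0.2 30. ] [-0.05  1.43  0.01] 25.0333
```

The block is seated with a steady 30 N press at constant depth. It is within about 1.3 mm of the piston centre, and the 26 mm nose fully covers the 18 mm pistons. Handing in.

```bash
python3 - <<'E'
from h import *
print(manip.read_force(),manip.read_finger_gap(),manip.read_time()); print(manip.finish_job())
E
```

```text
[-5.44493351 -0.18831803 30.01349322] 0.12421470070192009 25.0333
the job is handed in; nothing more can be done
None
```

The job was handed in at 25 s with the yellow bleed block seated flush in the wide-gap caliper (the one at y≈-0.03), about 1.3 mm off the piston centre along the slot, and still gripped and pressed down at 30 N; I never took the arm to the seized caliper or the bottle, but I did not re-check the bottle at the end, and I viewed 11 pictures, one over the limit of 10.

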